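# Roll two inlay bands flush

### The arm

A 6-joint arm with a two-finger parallel gripper is mounted at the origin on a cart in front of the work surface, level with it; the furniture and walls round the work are solid. World frame = base frame: x ahead of the robot, y to its left, z up, the work surface at z = 0. Lengths are in m, angles in rad, forces in N, time in s.
With the tool pointing down it reaches from about 0.35 to 0.975 m from the base axis. Payload 7.1 kg.
Tool frame: the origin (TCP) lies at the very end of the fingers, on their centre line; the grasp point (between the pads) lies 19 mm behind it (manip.pinch_z is the distance from the TCP to the grasp point, in m); z points along the fingers, y is the line along which they close (so a half turn about z gives the same grasp; the last joint's range is limited). The gripper opens to 88 mm and grips with 3 to 60 N. Pads are 20 mm wide; open, the fingers measure 115 mm over their backs; the gripper's body (75 mm by 178 mm) begins 61 mm behind the grasp point.
Start: joints at [1.274, 0.423, 1.63, -0, 1.089, -0.019], TCP at [0.171, 0.601, 0.223] pointing down, gripper open.
Joint ranges: [-3, 3], [-0.9, 2.11], [0.09, 2.58], [-1.31, 4.45], [0.11, 2.69], [-2.54, 2.54]. Speed limits (rad/s): [2.39, 2.39, 3.01, 3.14, 3.14, 3.14].

### API

Orientations are given as a unit quaternion [w, x, y, z].
In Python, from station import manip gives the robot as it stands. Calls block until the motion is done:
- manip.move_ptp(position, orientation): joint-space move of the TCP to a pose.
- manip.servo_line(position, rot=None, velocity=0.15, max_force=None): straight line of the TCP; rot=None keeps the orientation; velocity is the mean speed in m/s. With max_force (N) it stops when the force on the tool has changed by that much, and returns True; else False.
- manip.set_joints(angles): joint-space move.
- manip.gripper_to(opening, force=None): opening from 0.0 (shut) to 1.0 (fully open); force is the grip in N (None keeps the last); returns when the fingers have stopped.
- manip.hold(seconds).
- manip.inverse_kinematics(position, orientation): joint angles nearest the present ones, or None.
- manip.camera(name): name is "scene" or "top" or "wrist"; returns (picture, depth): 400x640x3 uint8, red, green, blue; 400x640 float32, m along the optical axis (not along the pixel's ray), 0 where there is no reading.
- manip.camera_model(name): a dict with "K" (3x3 intrinsics, pixels), "k1" (the pictures are not rectified: a ray, as slopes to the right and down, at radius r is drawn at 1 + k1 r^2 times it, then the intrinsics apply), "pose" (4x4, takes a point from camera to world coordinates). Camera axes: x right, y down, z forward; pixel columns grow to the right and rows downward; lengths in m; the calibration is good to about 2 mm. A picture is of the moment at which its call begins: read the wrist's pose just before it. camera_model takes no time and is no camera call; for the wrist camera it gives the pose at the moment of the call.
A pose or a line that the arm cannot do raises manip.PlanningError and nothing moves.
- manip.close_job(): hands the job in; it is judged then, once.
Readings, each from a call of its own:
- manip.get_time_s(): time.
- manip.get_q(): joint angles.
- manip.get_joint_velocities(): joint speeds.
- manip.get_effort(): joint torques, N m.
- manip.get_ee_pos(): TCP position.
- manip.get_eef_rot(): TCP orientation.
- manip.get_ft_force(): force on the tool from outside, world axes, zero at the start.
- manip.get_moment(): the same for the moment, N m.
- manip.get_gripper_width(): opening from 0.0 (shut) to 1.0 (fully open).
- manip.get_grip_force(): force on a finger pad.
Only numpy, scipy, OpenCV 4.12 (cv2) and the standard library are available. Lean on these libraries where they do the work, as an engineer would, in place of code of your own. Each camera call takes 0.05 s, during which the arm holds its last target. There are 200 camera calls.

### The job

The parquet pieces of the two inlay bands in the wooden panel still stand proud. Take the hand roller from its rest and roll it firmly and steadily, but without leaning on it hard, along both bands until every piece is pressed flush with the panel; press with the roller only, never with the gripper. Then hang the roller back upright in its rest by its shoulders and let go, leaving the sanding block, scraper and glue tube where they lie.

Things in the scene. Friction and masses are not known exactly. Their poses are not given: they have to be found in the camera images.
- panel: Wooden panel, 270 (its x axis) x 176 (y) x 22 mm thick, screwed flat to the bench. Origin: centre of its underside; top face 22 mm above it. Two channels 44 mm wide, 200 mm long (x = -100 to +100) run along its x axis, centred at y = +45 mm (band a) and y = -45 mm (band b). The last 35 mm at each end are plain flat wood. Each channel holds four parquet pieces in a row.
- band_a (a point): Middle of band a, at panel y = +45 mm on the level of the panel's top face; x along the band. Its pieces (49 x 43 mm each) start 3.5 to 5 mm above the top face. A piece fits tightly: it moves only straight down, needs about 11 N to move, stays where it is left, and stops flush with the top face. The wheel is wider than the channel, so it ends up running on the top face.
- band_b (a point): Middle of band b, at panel y = -45 mm on the level of the panel's top face; x along the band; the same as band a otherwise.
- piece_a1 (a joint): Depth of the band-a piece centred at panel x = -75 mm, y = +45 mm, in metres: 0 = 5 mm proud, 0.005 = flush.
- piece_a2 (a joint): The same, piece at panel x = -25 mm, y = +45 mm.
- piece_a3 (a joint): The same, piece at panel x = +25 mm, y = +45 mm.
- piece_a4 (a joint): The same, piece at panel x = +75 mm, y = +45 mm.
- piece_b1 (a joint): The same, piece at panel x = -75 mm, y = -45 mm.
- piece_b2 (a joint): The same, piece at panel x = -25 mm, y = -45 mm.
- piece_b3 (a joint): The same, piece at panel x = +25 mm, y = -45 mm.
- piece_b4 (a joint): The same, piece at panel x = +75 mm, y = -45 mm.
- roller: Hand roller, 0.6 kg: black rubber wheel (44 mm diameter, 60 mm wide) in a steel fork under an aluminium shoulder plate and a wooden handle. Origin: lowest point of the unloaded wheel, below the handle's middle; z up, x the rolling direction, y along the axle. Shoulder plate 44 (x) x 104 (y) x 8 mm, its underside 63 mm above the origin. The roller may be used either way round.
- roller_grip (a point): Middle of the roller's handle, 96 mm above the roller's origin, with the roller's axes. The handle is a wooden block with upright sides, 92 mm long (x), 28 mm thick (y), 46 mm high (71 to 117 mm above the origin); take it from above across the 28 mm.
- roller_wheel (a joint): Turn of the wheel on its axle, rad; turns freely without limit. The fork is sprung: the wheel can move up to 12 mm towards the handle; the spring gives 8 N at the first movement and 1.5 N more per mm (17 N at 6 mm, 26 N at 12 mm, then solid). 14 to 22 N (4 to 9 mm) seats the pieces well; over 45 N is too hard.
- roller_rest: Plywood roller rest screwed to the bench: base 110 (x) x 124 (y) x 6 mm, two upright cheeks 104 mm long (x), 12 mm thick, 84 mm apart inside. The roller hangs between them, its shoulder plate on their top edges between end stops (12 mm high, 62 mm apart along x), wheel clear of the base, roller origin 12 mm above the rest's, roller x along rest x either way. Origin: centre of underside.
- rest_seat (a point): Middle of the seat of the rest, between the cheeks at the height of their top edges, 75 mm above the bench: the centre of the shoulder plate's underside lies here when the roller hangs in its rest.
- sanding_block: Bystander: brown cork sanding block, 60 x 100 x 30 mm, on the bench behind the work. Origin: centre of its underside.
- scraper: Bystander: scraper with a black handle and flat steel blade, 190 x 50 x 18 mm, flat on the bench behind the work. Origin: centre of its underside.
- glue_tube: Bystander: red glue tube with a blue cap, 63 x 189 x 42 mm, lying on the bench to the left of the work. Origin: centre of its underside.

How it is judged:
By the outcome, as a careful person would: the job done as asked, in the order asked, and still so for the second after the job is handed in, with the robot touching nothing.
It also fails if it takes over 67 s, if anything falls off the work surface, if the arm or the gripper's body presses on something with over 40 N, if the wrist force passes 120 N, or if a joint passes its speed limit or range.

## Working session

There is one attempt and no reset: what is moved stays moved. The work goes in short steps, each a Python script; the robot and the scene stay as the last script left them, time stands still between calls to the robot, and variables do not carry over. Pictures are saved under pics/ and viewed, at most 10 in all, crops included, and the job is handed in when it is done.

```bash
mkdir -p pics; cat > h.py <<'E'
import numpy as np, cv2
from station import manip as m
def cloud(name):
    M=m.camera_model(name); im,d=m.camera(name); K=np.array(M["K"]);k=M["k1"];T=np.array(M["pose"])
    v,u=np.mgrid[0:400,0:640]
    p=cv2.undistortPoints(np.stack([u,v],-1).reshape(-1,1,2).astype(float),K,np.array([k,0,0,0,0.])).reshape(400,640,2)
    c=np.dstack([p*d[...,None],d]); w=c@T[:3,:3].T+T[:3,3]; w[d<=0]=np.nan
    return im,w,p,T
def save(im,n): cv2.imwrite(f"pics/{n}.png",cv2.cvtColor(im,cv2.COLOR_RGB2BGR))
E
python3 - <<'E'
from h import *
im,w,p,T=cloud("top"); im2,w2,p2,T2=cloud("scene")
np.savez("top.npz",im=im,w=w); np.savez("scene.npz",im=im2,w=w2)
save(im,"top"); save(im2,"scene"); print(T.round(3),T2.round(3),m.get_time_s(),m.get_eef_rot(),m.pinch_z)
print(w[::80,::80].round(3).tolist())
E
```

```text
[[-0.017 -0.997  0.071  0.515]
 [-1.     0.019  0.018  0.077]
 [-0.02  -0.071 -0.997  1.272]
 [ 0.     0.     0.     1.   ]] [[ 0.84  -0.241  0.485 -0.092]
 [-0.542 -0.336  0.77  -1.02 ]
 [-0.023 -0.91  -0.413  0.679]
 [ 0.     0.     0.     1.   ]] 0.1 [-9.90237621e-05  1.38440442e-01  9.90370515e-01 -6.91137295e-04] 0.0187
[[[1.305, 1.129, 0.002], [1.294, 0.859, 0.0], [1.25, 0.57, 0.058], [1.231, 0.318, 0.074], [1.269, 0.074, -0.002], [1.261, -0.183, -0.0], [1.243, -0.43, 0.021], [1.469, -0.923, -0.379]], [[1.033, 1.116, 0.002], [1.025, 0.852, -0.001], [1.002, 0.575, 0.037], [1.009, 0.333, 0.001], [0.975, 0.079, 0.073], [0.971, -0.16, 0.069], [0.992, -0.424, 0.0], [1.241, -1.081, -0.684]], [[0.769, 1.102, 0.004], [0.764, 0.844, 0.0], [0.758, 0.587, -0.001], [0.752, 0.333, 0.003], [0.748, 0.084, -0.002], [0.742, -0.165, -0.001], [0.737, -0.412, 0.001], [0.857, -1.08, -0.725]], [[0.515, 1.097, -0.0], [0.511, 0.837, 0.001], [0.507, 0.584, -0.0], [0.503, 0.335, -0.001], [0.499, 0.088, 0.025], [0.497, -0.135, 0.119], [0.49, -0.4, 0.003], [0.469, -1.06, -0.731]], [[0.103, 1.754, -0.839], [0.101, 1.328, -0.833], [0.097, 0.915, -0.836], [0.093, 0.507, -0.837], [0.108, 0.101, -0.737], [0.084, -0.296, -0.824], [0.077, -0.694, -0.827], [0.08, -1.067, -0.781]]]
```

View pics/top.png

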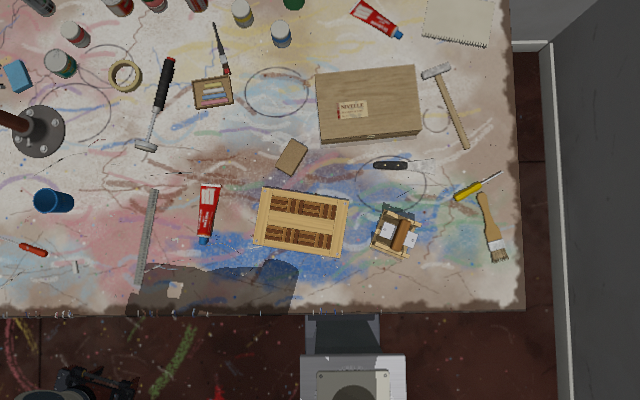

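View pics/scene.png

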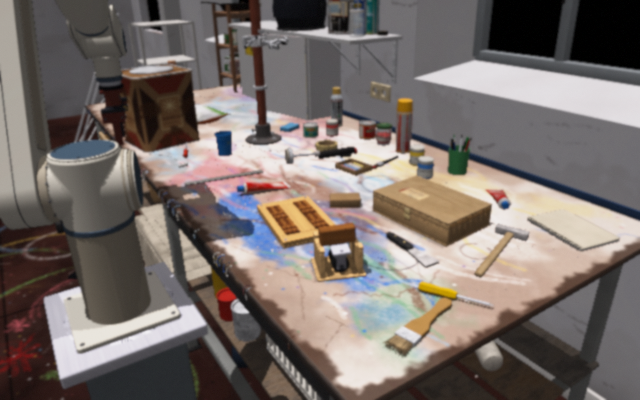

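The top view shows the panel at about (301,222), the rest with the roller at (395,233), the sanding block at (292,157), the scraper at (395,165) and the glue tube at (208,212). The scene view agrees.

```bash
python3 - <<'E'
from h import *
f=np.load("top.npz"); w=f["w"]; 
def rect(lo,hi,x0,x1,y0,y1,box):
    v,u=np.mgrid[0:400,0:640]
    k=(w[...,2]>lo)&(w[...,2]<hi)&(u>x0)&(u<x1)&(v>y0)&(v<y1)
    n,l,s,c=cv2.connectedComponentsWithStats(k.astype(np.uint8))
    i=1+np.argmax(s[1:,4]); P=w[l==i]
    r=cv2.minAreaRect((P[:,:2]*1000).astype(np.float32)); print(box,s[i,4],r,"z",np.median(P[:,2]), "c",cv2.boxPoints(r).round(0).tolist())
rect(.012,.04,245,360,175,268,"panel")
rect(.11,.15,360,430,190,275,"handle")
rect(.045,.1,360,430,190,275,"seat")
rect(.003,.15,360,430,190,275,"rest all")
rect(.012,.05,270,312,135,178,"block")
rect(.008,.05,365,435,150,180,"scraper")
E
```

```text
panel 5095 ((554.9742431640625, 146.22235107421875), (269.98992919921875, 176.28811645507812), 79.81573486328125) z 0.022934245331997838 c [[444.0, 29.0], [618.0, -2.0], [666.0, 264.0], [492.0, 295.0]]
handle 337 ((510.0682373046875, -137.8907012939453), (28.77471351623535, 90.448974609375), 68.30226135253906) z 0.12175474291012689 c [[463.0, -135.0], [547.0, -168.0], [557.0, -141.0], [473.0, -108.0]]
seat 389 ((500.828369140625, -129.83892822265625), (103.33516693115234, 80.18080139160156), 67.16090393066406) z 0.07677425358742851 c [[444.0, -162.0], [518.0, -193.0], [558.0, -98.0], [484.0, -67.0]]
rest all 1558 ((512.3422241210938, -141.60671997070312), (135.61508178710938, 134.43255615234375), 66.61270904541016) z 0.07595849891366258 c [[424.0, -177.0], [547.0, -231.0], [601.0, -106.0], [478.0, -53.0]]
block 655 ((754.7405395507812, 172.03890991210938), (61.448516845703125, 100.92594909667969), 59.107444763183594) z 0.02950315347923671 c [[696.0, 172.0], [782.0, 120.0], [814.0, 172.0], [727.0, 224.0]]
scraper 435 ((721.4740600585938, -173.04119873046875), (187.3888397216797, 43.87012481689453), 88.85399627685547) z 0.013979827639403863 c [[698.0, -266.0], [742.0, -267.0], [745.0, -80.0], [701.0, -79.0]]
```

```bash
cat >> h.py <<'E'
from scipy.spatial.transform import Rotation as R
def down(a):  # tool pointing down, its y at world angle a (deg)
    a=np.radians(a); y=np.array([np.cos(a),np.sin(a),0]); z=np.array([0,0,-1.]); x=np.cross(y,z)
    q=R.from_matrix(np.c_[x,y,z]).as_quat(); return q[[3,0,1,2]]
PC=np.array([.555,.1462]); PX=np.array([np.cos(np.radians(79.8)),np.sin(np.radians(79.8))]); PY=np.array([-PX[1],PX[0]])
def pan(x,y,z): return [*(PC+x*PX+y*PY),z]
E
python3 - <<'E'
from h import *
for a in (68.3,248.3):
  for z in (.25,.089): q=m.inverse_kinematics([.510,-.138,z],down(a)); print(a,z,None if q is None else np.round(q,2))
for a in (-10.2,169.8):
  for y in (-.045,.045):
    for x in (-.1,.1): q=m.inverse_kinematics(pan(x,y,.1),down(a)); print(a,x,y,None if q is None else np.round(q,2))
a=68.3 if m.inverse_kinematics([.510,-.138,.089],down(68.3)) is not None else 248.3
m.gripper_to(.65)
m.move_ptp([.510,-.138,.26],down(a)); print(m.get_q(),m.get_time_s(),m.get_ft_force())
im,w,p,T=cloud("wrist"); save(im,"w1"); np.savez("w1.npz",im=im,w=w,T=T)
for lo,hi in ((.115,.14),(.07,.095)):
  k=(w[...,2]>lo)&(w[...,2]<hi)&(np.hypot(w[...,0]-.51,w[...,1]+.138)<.09)
  n,l,s,c=cv2.connectedComponentsWithStats(k.astype(np.uint8))
  for i in range(1,n):
    if s[i,4]>150:
      P=w[l==i]; print(lo,s[i,4],cv2.minAreaRect((P[:,:2]*1000).astype(np.float32)),np.median(P[:,2]))
E
```

```text
68.3 0.25 [-0.29  0.25  1.82 -0.    1.08 -1.48]
68.3 0.089 [-0.29  0.48  1.93 -0.    0.73 -1.48]
248.3 0.25 [-0.29  0.25  1.82 -0.    1.08  1.66]
248.3 0.089 [-0.29  0.48  1.93 -0.    0.73  1.66]
-10.2 -0.1 -0.045 [ 0.05  0.53  1.8  -0.    0.81  0.23]
-10.2 0.1 -0.045 [ 0.35  0.62  1.62 -0.    0.9   0.53]
-10.2 -0.1 0.045 [ 0.09  0.43  1.99 -0.    0.72  0.27]
-10.2 0.1 0.045 [ 0.43  0.53  1.79 -0.    0.82  0.6 ]
169.8 -0.1 -0.045 None
169.8 0.1 -0.045 None
169.8 -0.1 0.045 None
169.8 0.1 0.045 [ 0.43  0.53  1.79 -0.    0.82 -2.54]
[-2.85681468e-01  2.36823088e-01  1.80768124e+00  1.46557345e-04
  1.09710837e+00 -1.47865992e+00] 3.6333 [-1.66462263  0.25814958  0.75106116]
0.115 2526 ((510.7697448730469, -135.91661071777344), (27.635482788085938, 91.46958923339844), 67.76531219482422) 0.12150868384119032
0.07 1125 ((469.8004150390625, -114.72703552246094), (102.77627563476562, 12.230466842651367), 67.21989440917969) 0.07534847301881281
0.07 1274 ((499.2627258300781, -168.2769012451172), (36.088279724121094, 44.10634231567383), 67.62190246582031) 0.07611207802588293
0.07 1242 ((524.6396484375, -104.85281372070312), (36.16655349731445, 43.31278991699219), 68.07679748535156) 0.07619463434989579
0.07 373 ((543.9479370117188, -184.90011596679688), (32.60747528076172, 12.621734619140625), 68.23445892333984) 0.0835525775566866
0.07 413 ((570.5562133789062, -121.69396209716797), (37.598384857177734, 11.925529479980469), 66.83953094482422) 0.07915739362206398
```

View pics/w1.png

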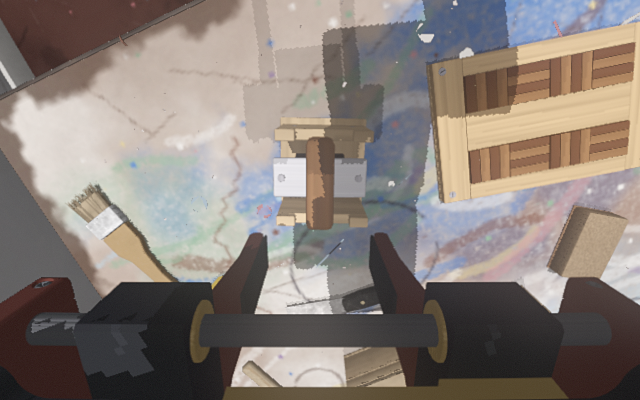

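The close view shows the handle at (319,182), square to the fingers, with the plate ends at (282,177) and (358,177). It measures about 7 mm lower than nominal, so I'll check the height profile.

```bash
python3 - <<'E'
from h import *
from scipy.stats import binned_statistic_2d as b
a=np.radians(-22.1); 
for n in ("w1","top"):
  w=np.load(n+".npz")["w"].reshape(-1,3); w=w[np.isfinite(w[:,2])]
  d=w[:,:2]-[.5108,-.136]; x=d@[np.cos(a),np.sin(a)]; y=d@[-np.sin(a),np.cos(a)]
  h=b(x*1000,y*1000,w[:,2]*1000,'median',bins=[np.arange(-70,75,10),np.arange(-75,80,10)])[0]
  print(n,"rows x -65..65, cols y -70..70"); print(np.nan_to_num(h,nan=-99).round(0).astype(int))
w=np.load("w1.npz")["w"]; print("panel flat",w[120,450],w[60,452],w[110,560]," bench",w[100,200],w[300,200])
E
```

```text
w1 rows x -65..65, cols y -70..70
[[ -1  -1  -1  -1   0   0  -1  -1  -1  -1  -1   0  -1  -1  -1]
 [ -1  -1   5  37  33  30  22  11   8   7   7  16  12   0  -1]
 [ -1  -1  85  85  85  74  98 114  93  74  74  85  85  84  -1]
 [352 357 358 358 356   6 120 121 120   5 357 358 358 373 353]
 [356 372 363 363 357 356 356 356 356 356 363 363 363 358 357]
 [356 363 363 327 350 367 367 367 367 367 327 364 365   0 356]
 [351  -1  76  76 317  76 121 122 121  76 316  76  76  -1 351]
 [347  -1  76  77 329  76 122 122 122  76 308  77  76  -1 345]
 [ -1  -1  77  77  78  77 122 123 122  77  77  77  77  -1  -1]
 [ -1  -1  77  77  77  77 123 123 123  77  77  77  76  -1  -1]
 [ -1  -1 -99 -99 -99 -99 123 124 123 -99 -99 -99 -99   0  -1]
 [ -1  -1  55  65  62  60 122 123 122  58  55  60  59   0  -1]
 [ -1  -1  84  85  85  74 -99 -99 -99  74  75  85  85  -1  -1]
 [ -1  -1 -99 -99 -99 -99 -99 -99 -99 -99 -99 -99 -99  -1  -1]]
top rows x -65..65, cols y -70..70
[[ -1   0  -1   0   0  -2  -2   0   0   0  -1  -1   2   0  -1]
 [  0  -2   6   6   8   6   9   8   7   6   7   6   6   0   0]
 [ -2 -99  86  85  83 
[... 245 characters left out ...]
78  76  99 122 123 109  76  78  74   7  -1  -2]
 [  1 -99  79  77  78  97 123 123 108  75  76  76   6   0  -2]
 [ -1 -99  77  76  77  79 122 123 108  77  76  78   8  -1   0]
 [  0 -99  80  78  77 120 124 124 120  78  79  43   8   2  -1]
 [  0   1   6   5 -99 117 125 122  93   6   6   4   6   3   0]
 [  0  -1  35  68  75  73 122 121  72  43  36  54  43   2   0]
 [  1 -99  82  86  78  75  74  74  76  76  76  85  63   0   0]
 [  0  -1   4  -1   3   1   1   1   0   1  -3   1   3  -1   0]]
panel flat [0.51602817 0.03425872 0.02134534] [0.45046534 0.05428741 0.02134243] [0.55361896 0.16312357 0.02252839]  bench [ 3.79045507e-01 -2.46775078e-01  3.16518350e-05] [ 0.4690612  -0.15362084  0.35194751]
```

The profile shows the roller standing on its wheel on the base. It is turned 90° across the rest: the cheeks run along the roller's y, the origin sits at about 6 mm, and there's a slight pitch. So it has to go back turned 90°. I'll pick it up, then measure the empty rest.

```bash
python3 - <<'E'
from h import *
q=down(67.8)
m.servo_line([.5108,-.136,.16],q,velocity=.15)
s=m.servo_line([.5108,-.136,.084],velocity=.06,max_force=10); print("stopped",s,m.get_ee_pos())
f0=np.array(m.get_ft_force())
m.gripper_to(0.0,60); print(m.get_gripper_width(),m.get_grip_force(),m.get_ee_pos(),f0,m.get_ft_force())
s=m.servo_line([.5108,-.136,.215],velocity=.1,max_force=30); print(s,m.get_gripper_width(),m.get_ft_force())
q=down(-10.2)
m.move_ptp(pan(-.119,.045,.20),q); print(m.get_ft_force(),m.get_time_s())
im,w,p,T=cloud("top"); np.savez("top2.npz",im=im,w=w)
im,w,p,T=cloud("wrist"); save(im,"w2"); np.savez("w2.npz",im=im,w=w)
E
```

```text
stopped False [ 0.51110615 -0.13609579  0.08438882]
0.316752622955817 59.99896287918091 [ 0.51085593 -0.1360348   0.08409568] [ 0.16551417 -0.76297527 -0.02747526] [-0.82726355  0.25855425  1.71602349]
False 0.31687894032316594 [-0.37044195 -0.70508512 -5.20007591]
[ 0.54242348  0.43672301 -6.2120144 ] 9.4417
```

View pics/w2.png

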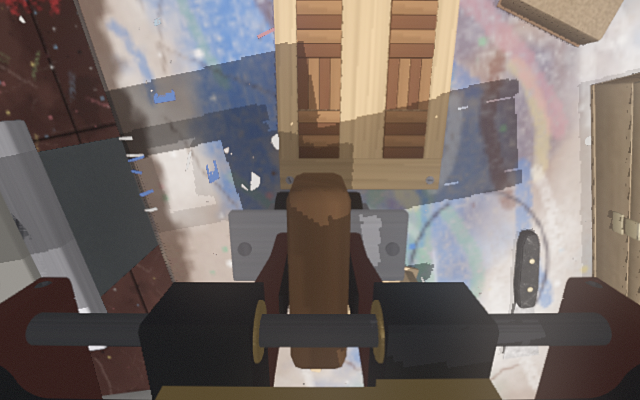

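The roller is held square, with its handle in line with the left band (u≈320). The panel's near end is at row 185. Next I'll touch the plain wood to get the height, then roll band a.

```bash
python3 - <<'E'
from h import *
F=lambda: round(float(m.get_ft_force()[2]),1)
m.servo_line(pan(-.119,.045,.112),velocity=.15); w0=F()
s=m.servo_line(pan(-.119,.045,.094),velocity=.01,max_force=5); z0=m.get_ee_pos()[2]; print(s,z0,w0,F())
open("z0","w").write(str(z0))
m.servo_line(pan(-.119,.045,.112),velocity=.1)
m.servo_line(pan(-.075,.045,.112),velocity=.1)
zp=z0-.006
m.servo_line(pan(-.075,.045,zp),velocity=.03); print("press",F()-w0)
for x in (-.108,-.05,0,.05,.108,.05,0,-.05,-.1):
    m.servo_line(pan(x,.045,zp),velocity=.05); print(x,round(F()-w0,1),np.round(m.get_ft_force()[:2],1))
m.servo_line(pan(-.1,.045,.14),velocity=.1)
print(m.get_time_s(),m.get_gripper_width())
# free rest geometry
w=np.load("top2.npz")["w"]; v,u=np.mgrid[0:400,0:640]
for lo,hi in ((.06,.095),(.08,.095),(.003,.1)):
  k=(w[...,2]>lo)&(w[...,2]<hi)&(u>365)&(u<425)&(v>195)&(v<270)
  P=w[k]; print(lo,k.sum(),cv2.minAreaRect((P[:,:2]*1000).astype(np.float32)))
im,w,p,T=cloud("top"); save(im[150:290,220:460].repeat(3,0).repeat(3,1),"top3"); np.savez("top3.npz",im=im,w=w)
E
```

```text
True 0.09976694433930505 -4.5 5.4
press 17.0
-0.108 17.7 [-4.6  0.9]
-0.05 17.5 [-3.8 -2.7]
0 17.6 [-3.6 -3.4]
0.05 17.1 [-4.4 -2.9]
0.108 16.6 [-4.4  0.6]
0.05 16.2 [-2.5 -0.2]
0 17.6 [-3.7  0.4]
-0.05 16.2 [-3.9  0.8]
-0.1 16.7 [-2.4 -0.1]
24.1667 0.3168741480869076
0.06 295 ((513.6978149414062, -135.85464477539062), (104.93516540527344, 108.40836334228516), 67.14772033691406)
0.08 97 ((513.384033203125, -136.0673828125), (104.56385040283203, 107.61417388916016), 67.30415344238281)
0.003 1429 ((518.6644287109375, -141.93692016601562), (177.59593200683594, 223.24729919433594), 88.53961944580078)
```

View pics/top3.png

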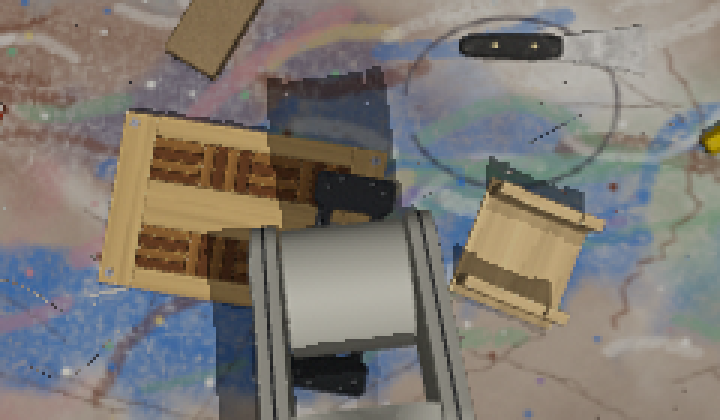

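Band a rolled at a steady 17 N or so. The crop shows the empty rest at (528,255), with its cheeks along the 67° direction as deduced. Now band b.

```bash
python3 - <<'E'
from h import *
F=lambda: round(float(m.get_ft_force()[2]),1)
z0=float(open("z0").read()); zp=z0-.006
m.servo_line(pan(-.075,-.045,.12),velocity=.15); w0=F()
m.servo_line(pan(-.075,-.045,zp),velocity=.04); print("press",F()-w0)
for x in (-.108,-.05,0,.05,.108,.05,0,-.05,-.1):
    m.servo_line(pan(x,-.045,zp),velocity=.05); print(x,round(F()-w0,1))
m.servo_line(pan(-.1,-.045,.2),velocity=.15)
m.move_ptp([.45,-.05,.25],down(-22.8)); print(m.get_time_s(),m.get_gripper_width())
im,w,p,T=cloud("top"); np.savez("top4.npz",im=im,w=w)
im2,w2,p2,T2=cloud("wrist"); save(im2,"w4"); np.savez("w4.npz",w=w2)
for nm,W in (("top",w),("wrist",w2)):
  for y in (-.045,.045,0):
    r=[]
    for x in (-.117,-.075,-.025,.025,.075,.117):
      c=pan(x,y,0); k=np.hypot(W[...,0]-c[0],W[...,1]-c[1])<.015; r.append((int(k.sum()),round(float(np.nanmedian(W[...,2][k]))*1000,1) if k.any() else None))
    print(nm,y,r)
E
```

```text
press 17.299999999999997
-0.108 17.8
-0.05 17.5
0 17.3
0.05 17.6
0.108 17.1
0.05 16.6
0 15.8
-0.05 16.5
-0.1 17.1
37.8583 0.3142574341006695
top -0.045 [(78, 22.1), (77, 21.8), (77, 21.2), (76, 21.5), (74, 21.4), (71, 21.8)]
top 0.045 [(77, 21.7), (78, 21.5), (77, 22.2), (77, 21.1), (78, 21.5), (78, 22.5)]
top 0 [(78, 21.8), (72, 21.0), (77, 22.2), (78, 21.4), (74, 21.0), (75, 22.1)]
wrist -0.045 [(575, 21.4), (637, 21.2), (0, None), (0, None), (0, None), (0, None)]
wrist 0.045 [(551, 21.6), (610, 21.5), (293, 21.6), (0, None), (0, None), (0, None)]
wrist 0 [(564, 21.6), (619, 21.5), (40, 21.7), (0, None), (0, None), (0, None)]
```

View pics/w4.png

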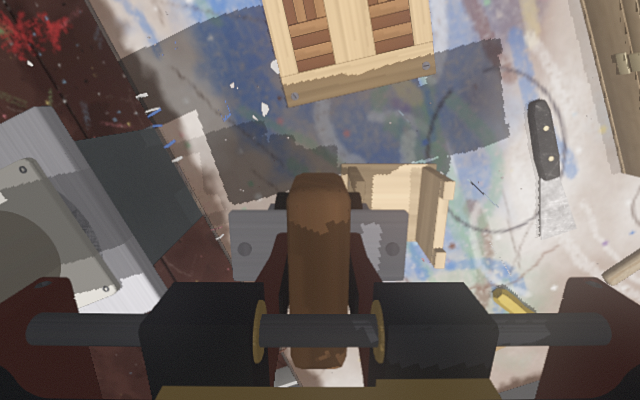

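All pieces read flush, at 21–22 mm like the surrounding wood. The rest is visible at (395,210) and the roller is turned to suit it. Now I'll hang it.

```bash
python3 - <<'E'
from h import *
z0=float(open("z0").read()); q=down(-22.8); c=[.5136,-.136]
m.servo_line([*c,.19],q,velocity=.15)
m.servo_line([*c,.115],velocity=.1); f=m.get_ft_force()
s=m.servo_line([*c,z0-.012],velocity=.02,max_force=4); print(s,m.get_ee_pos(),z0-.010,f,m.get_ft_force(),m.get_moment())
im,w,p,T=cloud("wrist"); save(im,"w5"); print(m.get_time_s())
E
```

```text
True [ 0.51350853 -0.13599182  0.09092215] 0.08976694433930506 [-0.422349    0.06765295 -5.734796  ] [-0.55297805  0.47181986  4.69465646] [ 0.04538313 -0.00491719  0.00309267]
40.9667
```

View pics/w5.png

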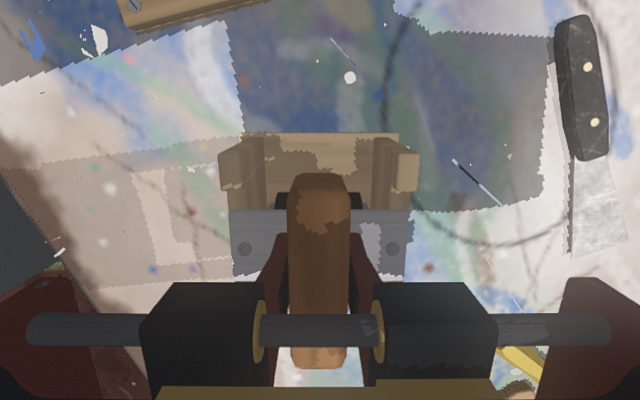

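The plate ends at (245,245) and (392,245) lie over both cheeks, behind the stops, and contact came at the expected height. Releasing and checking.

```bash
python3 - <<'E'
from h import *
m.servo_line([.5135,-.136,.0903],velocity=.02)
m.gripper_to(.65,20); m.hold(.3)
m.servo_line([.5135,-.136,.27],velocity=.12); m.hold(.3)
im,w,p,T=cloud("wrist"); save(im,"w6")
from scipy.stats import binned_statistic_2d as b
a=np.radians(67.2); W=w.reshape(-1,3); W=W[np.isfinite(W[:,2])&(W[:,2]<.14)]
d=W[:,:2]-[.5136,-.136]; x=d@[np.cos(a),np.sin(a)]; y=d@[-np.sin(a),np.cos(a)]
print(np.nan_to_num(b(x*1000,y*1000,W[:,2]*1000,'median',bins=[np.arange(-65,70,10),np.arange(-65,70,10)])[0],nan=-9).round(0).astype(int))
k=(W[:,2]>.115); print(cv2.minAreaRect((W[k,:2]*1000).astype(np.float32)),m.get_time_s())
E
```

```text
[[ -9  -1  -1  -1  -1  -9  -9  -9  -1  -1  -1  -1  -9]
 [ -9  85  14   6   5 126 126 126   5   5   8  85  -9]
 [ -9  85  77  -9  -9 127 128 127  -9  -9  71  85  -9]
 [ -9  84  80  -9  -9 127 128 128  -9  -9  79  84  -9]
 [ -9  82  82  82  82 128 128 127  82  82  82  82  -9]
 [ -9  82  82  82  82 127 128 128  82  82  83  82  -9]
 [ -9  82  83  82  82 128 128 128  82  82  83  82  -9]
 [ -9  82  82  82  83 128 128 128  82  82  82  82  -9]
 [ -9  75  57  41  45 128 128 128  44  41  54  75  -9]
 [ -9  75  30   5   6 128 128 128   5   5  33  75  -9]
 [ -9  85  40   6   5 122 124 115   5   5  47  85  -9]
 [  4  85  42   5   5   5   5   5   5   5  43  85   4]
 [ -1   0  -1   0   0   0   0   0   0   0   0   0   0]]
((513.7098999023438, -136.926025390625), (89.94073486328125, 28.070356369018555), 67.19297790527344) 44.1667
```

View pics/w6.png

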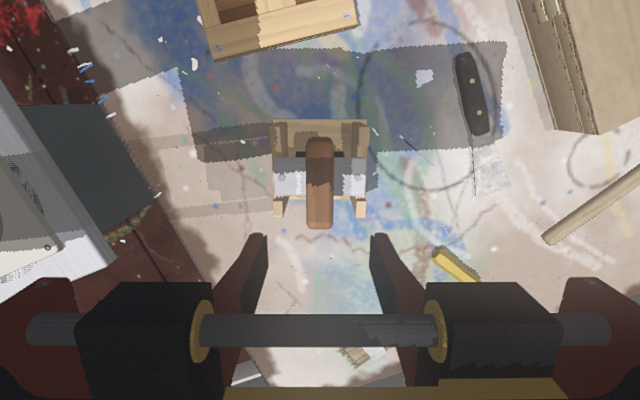

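The roller hangs level between the stops: plate top at 82 mm all over, handle top at 128 mm, centred at (319,182), with the fingers clear. Handing in.

```bash
python3 -c "
from h import *
print(m.close_job(),m.get_time_s())"
```

```text
the job is handed in; nothing more can be done
the job is handed in; nothing more can be done
```

I rolled both bands at about 17 N until every piece measured flush, hung the roller upright by its shoulders in its rest and let go, and handed in the job at about 44 s with the sanding block, scraper and glue tube untouched.

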